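# Show the full carton to the code reader

## Robot

A 6-joint arm with a two-finger parallel gripper is mounted at the origin on the work surface. World frame = base frame: x ahead of the robot, y to its left, z up, the work surface at z = 0. Lengths are in mm, angles in rad, forces in N, time in s.
With the tool pointing down it reaches from about 250 to 775 mm from the base axis. Payload 4 kg.
Tool frame: the origin (TCP) lies midway between the tips of the shut fingers; the grasp point (between the pads) lies bot.grip_point_offset behind it (bot.grip_point_offset is the distance from the TCP to the grasp point, in mm); z points along the fingers, y is the line along which they close (so a half turn about z gives the same grasp; the last joint's range is limited). The gripper opens to 85 mm and grips with 20 to 120 N. Pads are 22 mm wide; open, the fingers measure 114 mm over their backs; the gripper's body (76 mm by 85 mm) begins 54 mm behind the grasp point. The pads swing forward as they close: fully open they stand 13 mm farther back than shut.
Start: joints at [-1.237, 0.087, 1.371, -0, 1.684, -0.103], TCP at [232.672, -498.379, 231.341] pointing down, gripper open.
Joint ranges: [-3.1, 3.1], [-0.76, 2.03], [0.27, 2.55], [-1.08, 4.22], [0.17, 2.65], [-2.57, 2.57]. Speed limits (rad/s): [2.79, 2.79, 3.14, 3.14, 3.14, 3.14].

## Interface

Orientations are given as a unit quaternion [x, y, z, w].
In Python, from plant import bot, eyes gives the robot as it stands.
- The arm moves only by the tool arm_command, never from a script. Its argument "rows" is a list of rows, each an object of numbers: "claw": the finger opening in mm, from 0 to 85.4; "dx", "dy", "dz": the shift along the tool's x, y, z in mm; "roll": the turn about the tool's z in degrees. In form: [{"claw": .., "dx": .., "dy": .., "dz": .., "roll": ..}, ...]. A call has 1 to 5 rows; each row is the pose to reach, as a shift and turn from the pose commanded when the call began, along the tool's axes at that moment; what a row does not reach only later rows make up. A row lasts 1/10 s, in which the tool goes at most 50 mm and 8.59 degrees, less where a joint would pass 70% of its speed; a pose out of reach is approached as far as the arm can. A call with a gripper value outside its range is refused whole. The fingers move at their own pace and stop on an object; "force" is the grip in N (left out, the last holds). Time passes only in rows, so rows that repeat a pose let the fingers close. It gives the time, the measured TCP pose, the force, the opening and the grip force at its end, in the units of the state.
- bot.state(): the state, without advancing time (a new reading comes with each control period).
- eyes.camera(name): name is "scene" or "side" or "wrist"; returns the picture (420x560x3 uint8, red, green, blue); there is no depth.
- eyes.camera_info(name): a dict with "camera_matrix" (3x3 intrinsics, pixels), "R" (3x3) and "t" (3): a world point X has camera coordinates R X + t; the wrist camera has in their place "mount" (4x4, takes a point from camera to tool coordinates, whose origin is the TCP and whose axes are the flange's). Camera axes: x right, y down, z forward; pixel columns grow to the right and rows downward; lengths in mm; the calibration is good to about 2 mm. A picture is of the moment at which its call begins: read the wrist's pose just before it. camera_info takes no time and is no camera call.
- bot.finish_job(): hands the job in; it is judged then, once.
The state is a dict: "time": time; "joint_positions": joint angles; "dq": joint speeds; "effort": joint torques, N m; "tool_pos": TCP position; "eef_rot": TCP orientation; "contact_force": force on the tool from outside, world axes, zero at the start; "torque": the same for the moment, N m; "grip_width": finger opening in mm; "grip_force": force on a finger pad.
Only numpy, scipy, OpenCV 4.12 (cv2) and the standard library are available. Lean on these libraries where they do the work, as an engineer would, in place of code of your own. Each camera call takes 0.05 s, during which the arm holds its last target. There are 200 camera calls.

## Task

One of the three like-looking screw cartons in the green tray is full and heavy, the other two are part used: find the full one by its weight and hold it up in the air for the code reader, right way up, its bar-code label square to the reader's window, centred on it and 100 mm in front of it. Leave the part-used cartons standing upright in the tray, do not bump the reader or disturb the other things on the bench, and finish while still holding the full carton there.

Things in the scene. Friction and masses are not known exactly. Their poses are not given: they have to be found in the camera images.
- carton_1: one of three like-looking closed cartons of screws upright in the tray: brown, orange bands, 90 long (own x) x 50 wide (y) x 65 high (z). Origin: centre of underside; z up, x points out of the end with the white bar-code label (only that end has one). One of the three is full, 630 to 770 g; the other two are part used, under 370 g; nothing outside shows which. Weight central
- carton_2: one of three like-looking closed cartons of screws upright in the tray: brown, orange bands, 90 long (own x) x 50 wide (y) x 65 high (z). Origin: centre of underside; z up, x points out of the end with the white bar-code label (only that end has one). One of the three is full, 630 to 770 g; the other two are part used, under 370 g; nothing outside shows which. Weight central
- carton_3: one of three like-looking closed cartons of screws upright in the tray: brown, orange bands, 90 long (own x) x 50 wide (y) x 65 high (z). Origin: centre of underside; z up, x points out of the end with the white bar-code label (only that end has one). One of the three is full, 630 to 770 g; the other two are part used, under 370 g; nothing outside shows which. Weight central
- carton_1_label (a point): centre of the white bar-code label (44 wide x 48 high) on the end of carton_1, 45 mm from the carton's middle and 35 mm above its underside; axes as the carton's: x straight out of the label, z up the carton
- carton_2_label (a point): centre of the white bar-code label (44 wide x 48 high) on the end of carton_2, 45 mm from the carton's middle and 35 mm above its underside; axes as the carton's: x straight out of the label, z up the carton
- carton_3_label (a point): centre of the white bar-code label (44 wide x 48 high) on the end of carton_3, 45 mm from the carton's middle and 35 mm above its underside; axes as the carton's: x straight out of the label, z up the carton
- tray: green steel shelf tray, fixed to the bench, 200 (own x) x 360 (own y), open on top, walls 25 high and 3 thick, floor 3 thick. Origin: centre of its underside, z up. The cartons stand about 115 mm apart along its y, their labelled ends towards its +x side
- reader: code reader on a stand, fixed: dark foot 150 (own x) x 130 (y) x 12; steel column 18 thick, 363 high, 30 mm behind the foot centre (+x); clamp and yoke hold the grey head (58 x 66 x 44) in front of the column, locked at a height and downward tilt that differ each time. Origin: centre of the foot underside, z up; it looks towards its own -x
- reader_window (a point): centre of the dark window with red lamps on the front of the reader head, 200 to 310 mm above the bench. x points back into the head: the reader looks along -x, 0.1 to 0.4 rad below level; y lies level across the window, z up it. A carton shown right has its label axes parallel to these, x to x and z to z
- tape_roll: bystander: yellow roll of tape lying flat, 96 across, 45 high; origin: centre of its underside
- tin: bystander: upright blue tin, 70 across, 95 high; origin: centre of its underside
- screwdriver: bystander: red-handled screwdriver lying on the bench, 190 long; origin: under the middle of its length, own x towards the tip
Mind the look-alikes: they are no part of the job. Leave any black or pink look-alike of the carton_2 alone. Leave any black look-alike of the carton_3 alone.

How it is judged (in metres and radians):
At the end, for the whole second after the job is handed in: Full carton held still in the fingers, clear of tray and reader, right way up, label facing the window: 75 to 125 mm in front, within 20 mm of its middle across and up, square within 0.2 rad about every axis. The other two, part used, stand upright on the tray floor, let go ((((x of carton_1_label in the frame of reader_window between -0.125 and -0.075 m and y of carton_1_label in the frame of reader_window between -0.02 and 0.02 m and z of carton_1_label in the frame of reader_window between -0.02 and 0.02 m and x of carton_1 in the frame of reader_window below -0.1 m and angle between the x axis of carton_1_label and the x axis of reader_window, either way round below 0.2 rad and angle between the z axis of carton_1_label and the z axis of reader_window, either way round below 0.2 rad and angle between carton_1's own z axis and vertical below 0.8 rad and contact force between the fingers and carton_1 above 2 N and linear speed of carton_1 below 0.02 m/s and contact force between carton_1 and tray below 0.2 N and contact force between carton_1 and reader below 0.2 N) and (x of carton_2 in the frame of tray between -0.09 and 0.09 m and y of carton_2 in the frame of tray between -0.17 and 0.17 m and z of carton_2 in the frame of tray below 0.01 m and angle between carton_2's own z axis and vertical below 0.1 rad and linear speed of carton_2 below 0.02 m/s and contact force between the fingers and carton_2 below 0.2 N and contact force between carton_2 and tray below 4.8 N) and (x of carton_3 in the frame of tray between -0.09 and 0.09 m and y of carton_3 in the frame of tray between -0.17 and 0.17 m and z of carton_3 in the frame of tray below 0.01 m and angle between carton_3's own z axis and vertical below 0.1 rad and linear speed of carton_3 below 0.02 m/s and contact force between the fingers and carton_3 below 0.2 N and contact force between carton_3 and tray below 4.8 N)) or ((x of carton_2_label in the frame of reader_window between -0.125 and -0.075 m and y of carton_2_label in the frame of reader_window between -0.02 and 0.02 m and z of carton_2_label in the frame of reader_window between -0.02 and 0.02 m and x of carton_2 in the frame of reader_window below -0.1 m and angle between the x axis of carton_2_label and the x axis of reader_window, either way round below 0.2 rad and angle between the z axis of carton_2_label and the z axis of reader_window, either way round below 0.2 rad and angle between carton_2's own z axis and vertical below 0.8 rad and contact force between the fingers and carton_2 above 2 N and linear speed of carton_2 below 0.02 m/s and contact force between carton_2 and tray below 0.2 N and contact force between carton_2 and reader below 0.2 N) and (x of carton_1 in the frame of tray between -0.09 and 0.09 m and y of carton_1 in the frame of tray between -0.17 and 0.17 m and z of carton_1 in the frame of tray below 0.01 m and angle between carton_1's own z axis and vertical below 0.1 rad and linear speed of carton_1 below 0.02 m/s and contact force between the fingers and carton_1 below 0.2 N and contact force between carton_1 and tray below 4.8 N) and (x of carton_3 in the frame of tray between -0.09 and 0.09 m and y of carton_3 in the frame of tray between -0.17 and 0.17 m and z of carton_3 in the frame of tray below 0.01 m and angle between carton_3's own z axis and vertical below 0.1 rad and linear speed of carton_3 below 0.02 m/s and contact force between the fingers and carton_3 below 0.2 N and contact force between carton_3 and tray below 4.8 N)) or ((x of carton_3_label in the frame of reader_window between -0.125 and -0.075 m and y of carton_3_label in the frame of reader_window between -0.02 and 0.02 m and z of carton_3_label in the frame of reader_window between -0.02 and 0.02 m and x of carton_3 in the frame of reader_window below -0.1 m and angle between the x axis of carton_3_label and the x axis of reader_window, either way round below 0.2 rad and angle between the z axis of carton_3_label and the z axis of reader_window, either way round below 0.2 rad and angle between carton_3's own z axis and vertical below 0.8 rad and contact force between the fingers and carton_3 above 2 N and linear speed of carton_3 below 0.02 m/s and contact force between carton_3 and tray below 0.2 N and contact force between carton_3 and reader below 0.2 N) and (x of carton_1 in the frame of tray between -0.09 and 0.09 m and y of carton_1 in the frame of tray between -0.17 and 0.17 m and z of carton_1 in the frame of tray below 0.01 m and angle between carton_1's own z axis and vertical below 0.1 rad and linear speed of carton_1 below 0.02 m/s and contact force between the fingers and carton_1 below 0.2 N and contact force between carton_1 and tray below 4.8 N) and (x of carton_2 in the frame of tray between -0.09 and 0.09 m and y of carton_2 in the frame of tray between -0.17 and 0.17 m and z of carton_2 in the frame of tray below 0.01 m and angle between carton_2's own z axis and vertical below 0.1 rad and linear speed of carton_2 below 0.02 m/s and contact force between the fingers and carton_2 below 0.2 N and contact force between carton_2 and tray below 4.8 N)))); the arm keeps its last pose, push and grip.
It fails at once if The tape roll is pushed more than 30 mm (distance of tape_roll from where it was at the start of the episode above 0.03 m).
It fails at once if The tin is pushed more than 30 mm (distance of tin from where it was at the start of the episode above 0.03 m).
It fails at once if The screwdriver is pushed more than 30 mm (distance of screwdriver from where it was at the start of the episode above 0.03 m).
It fails at once if The reader is bumped (more than 4 N) (contact force between reader and anything else above 4 N).
It fails at once if A carton is tipped over (angle between any of carton_1, carton_2, carton_3's own z axis and vertical above 0.9 rad).
It also fails if it takes over 64 s, if anything falls off the work surface, if the arm or the gripper's body presses on something with over 40 N, if the wrist force passes 120 N, or if a joint passes its speed limit or range.

## Working session

There is one attempt and no reset: what is moved stays moved. The work goes in short steps, Python scripts to look and compute and a tool call to move; the robot and the scene stay as the last step left them, time stands still between calls to the robot, and variables do not carry over. Pictures are saved under pics/ and viewed, at most 10 in all, crops included, and the job is handed in when it is done.

Besides the shell and the picture viewer there is one more tool, called by a JSON object that holds its "method" and its "body". arm_command: Moves the arm, as the interface text tells. Its arguments: {"type":"object","properties":{"rows":{"type":"array"},"force":{"type":"number"}},"required":["rows"]}

```bash
mkdir -p pics; ls
python3 - <<'E'
from plant import bot, eyes
import cv2,numpy as np
np.set_printoptions(precision=4,suppress=True)
print(bot.state(), bot.grip_point_offset)
for n in ["scene","side","wrist"]:
    cv2.imwrite(f"pics/{n}0.png",eyes.camera(n)[:,:,::-1]); print(n,eyes.camera_info(n))
a=cv2.imread("pics/scene0.png");b=cv2.imread("pics/side0.png")
E
```

```text
pics
{'time': 0.0, 'joint_positions': array([-1.2371,  0.088 ,  1.3723, -0.    ,  1.6836, -0.1031]), 'dq': array([ 0.0001, -0.0001, -0.0008,  0.    ,  0.0004, -0.0014]), 'effort': array([ -0.0005, -35.1871, -31.3277,  -0.0001,   0.0108,   0.    ]), 'tool_pos': array([ 232.5049, -497.8836,  230.0966]), 'eef_rot': array([ 0.9762,  0.2167, -0.0001, -0.0011]), 'contact_force': array([-0.3784,  0.6857,  0.5702]), 'torque': array([-0.0224, -0.0345,  0.0229]), 'grip_force': 0.0, 'grip_width': 85.46012259979946} 18.700000000000003
scene {'camera_matrix': array([[405.8145,   0.    , 284.801 ],
       [  0.    , 405.8145, 211.218 ],
       [  0.    ,   0.    ,   1.    ]]), 'R': array([[ 0.3995,  0.9166,  0.0142],
       [ 0.5933, -0.2467, -0.7662],
       [-0.6988,  0.3145, -0.6424]]), 't': array([-226.99  , -218.3849, 1382.3915])}
side {'camera_matrix': array([[546.0927,   0.    , 281.6543],
       [  0.    , 546.0927, 216.3098],
       [  0.    ,   0.    ,   1.    ]]), 'R': array([[-0.9577, -0.2871, -0.0214],
       [-0.1708,  0.6264, -0.7606],
       [ 0.2318, -0.7247, -0.6489]]), 't': array([ 567.2992,  196.296 , 1113.5162])}
wrist {'camera_matrix': array([[378.6317,   0.    , 275.0273],
       [  0.    , 378.6317, 207.7179],
       [  0.    ,   0.    ,   1.    ]]), 'mount': array([[  -0.    ,   -0.9655,   -0.2605,   64.7578],
       [   1.    ,   -0.    ,    0.    ,    0.1501],
       [  -0.    ,   -0.2605,    0.9655, -143.0138],
       [   0.    ,    0.    ,    0.    ,    1.    ]])}
```

View pics/scene0.png

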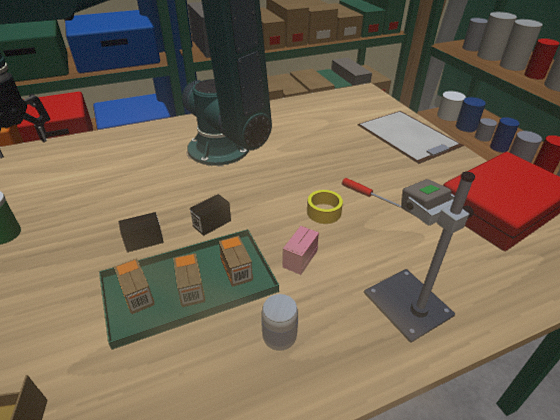

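View pics/side0.png

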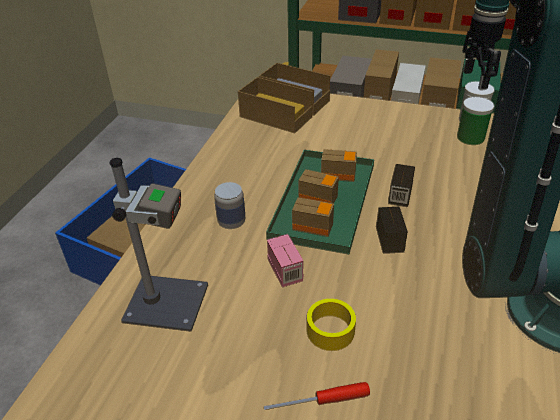

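The scene view shows the tray with three cartons (tops near pixels (131,270), (187,263), (235,245)), labels facing the camera. Black look-alikes are behind the tray and a pink one at its right end. The tin is at (280,320), the reader head at (425,200), tape at (325,205) and screwdriver at (370,190). The side view shows the same layout, with the reader head at (160,203). I'll enlarge both.

Run:
```python
import cv2,numpy as np
a=cv2.imread("pics/scene0.png");b=cv2.imread("pics/side0.png")
r=lambda i,x,y,w,h,W,H:cv2.resize(i[y:y+h,x:x+w],(W,H),interpolation=cv2.INTER_CUBIC)
# top: reader in both (400x300, x5 -> 80x60 / x4 ->100x75), reader crops 
cv2.imwrite("pics/c1.png",np.hstack([r(a,390,165,100,150,400,600),r(b,100,150,100,150,400,600)]))
cv2.imwrite("pics/c2.png",np.vstack([r(a,95,220,200,75*2-50+30,800,0+520)[:300] if 0 else r(a,95,225,200,75+50,480,300),r(b,255,140,133,83,480,300)]))
```

```text
(no output)
```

View pics/c1.png

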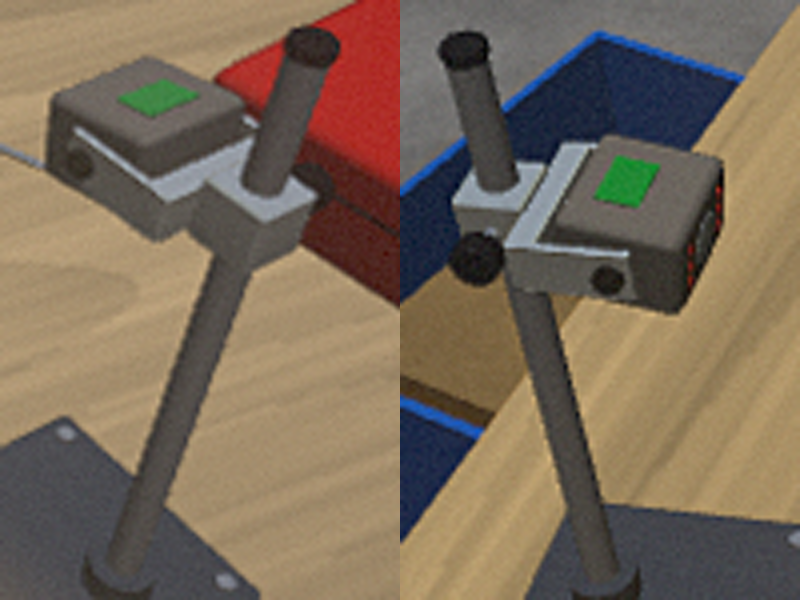

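View pics/c2.png

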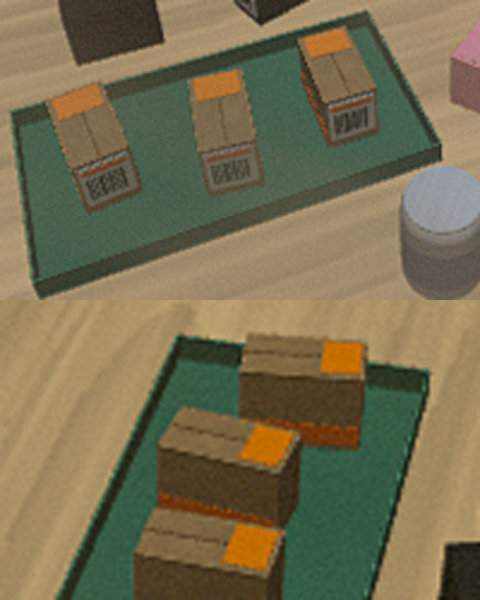

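Crop 1 shows the head looking towards the robot (-x), turned somewhat and tilted down, with its top corners and foot corners readable. Crop 2 shows the three carton tops and tray corners clearly. Next I'll fit positions from these pixels.

```bash
cat > h.py <<'E'
import numpy as np
from plant import bot, eyes
from scipy.optimize import least_squares
from scipy.spatial.transform import Rotation as Ro
np.set_printoptions(precision=3,suppress=True)
def proj(n,X):
    c=eyes.camera_info(n);p=np.asarray(X)@c["R"].T+c["t"];p=p@c["camera_matrix"].T;return p[...,:2]/p[...,2:]
def plane(n,uv,z):
    c=eyes.camera_info(n);d=np.linalg.solve(c["camera_matrix"],np.c_[uv,np.ones(len(uv))].T).T@c["R"]
    o=-c["R"].T@c["t"];return o+d*((z-o[2])/d[:,2])[:,None]
def boxfit(obs,loc,z,p0):
    def f(p):
        c,s=np.cos(p[2]),np.sin(p[2]);r=[]
        for n,uv,l in obs:
            l=np.asarray(l,float);X=np.c_[p[0]+c*l[:,0]-s*l[:,1],p[1]+s*l[:,0]+c*l[:,1],np.full(len(l),z)]
            r.append((proj(n,X)-uv).ravel())
        return np.concatenate(r)
    s=least_squares(f,p0);return s.x,np.sqrt(np.mean(s.fun**2))
E
python3 - <<'E'
from h import *
S=lambda p:np.array(p)/2.4+[95,225]
D=lambda p:(np.array(p)-[0,300])*[133/480,83/300]+[255,140]
loc=[[-45,-25],[-45,25],[45,25],[45,-25]]
for k,p,q in [("A",[(47,100),(103,83),(131,150),(73,165)],None),("B",[(188,75),(242,69),(260,148),(203,155)],[(300,430),(276,466),(160,455)]),("C",[(298,38),(348,27),(376,93),(327,104)],[(283,526),(272,569),(137,557)])]:
    X=plane("scene",S(p),68);c=X.mean(0)
    obs=[("scene",S(p),loc)]
    if 0: pass
    print(k,c[:2],boxfit(obs,0,68,[c[0],c[1],0]))
    if q: print(boxfit(obs+[("side",D(q),[loc[0],loc[1],loc[2]])],0,68,[c[0],c[1],0]))
t=[(12,110),(38,285),(440,148),(366,14)]
print("tray",plane("scene",S(t),25)[:,:2],boxfit([("scene",S(t),[[-100,-180],[100,-180],[100,180],[-100,180]])],0,25,[500,-200,0]))
print("tin,tape",plane("scene",[(280,304)],95),plane("scene",[(325,199)],45),plane("side",[(229,192)],95),plane("side",[(331,313)],45))
print("driver",plane("scene",[(343,180),(410,210)],8)[:,:2])
# reader
fs=np.array([(406,269.5),(365,293),(411,338),(453,312)]);fd=np.array([(135,277),(208,283),(191,328),(123,320)])
print(plane("scene",fs,12)[:,:2],plane("side",fd,12)[:,:2])
fl=np.array([[-75,65],[-75,-65],[75,-65],[75,65]],float);fl2=fl[[2,1,0,3]]
P4=lambda p,o:np.array(p)/4+o
hs=P4([(50,97),(148,57),(247,102),(152,152)],[390,165]);hl=np.array([[-29,-33,22],[-29,33,22],[29,33,22],[29,-33,22.]])
hd=P4([(322,158),(285,246),(202,136),(281,312)],[100,150]);hl2=np.array([[-29,-33,22],[-29,33,22],[29,-33,22],[-29,33,-22.]])
ss=P4([(118,98),(168,80),(200,97),(145,115)],[390,165])
def head(p,l):
    Rz=Ro.from_euler('z',p[2]).as_matrix();Ry=Ro.from_euler('y',-p[5]).as_matrix()
    return (np.array([p[3],0,p[4]])+l@Ry.T)@Rz.T+[p[0],p[1],0]
def foot(p,l):
    c,s=np.cos(p[2]),np.sin(p[2]);return np.c_[p[0]+c*l[:,0]-s*l[:,1],p[1]+s*l[:,0]+c*l[:,1],np.full(len(l),12.)]
def f(p):
    return np.concatenate([(proj("scene",foot(p,fl))-fs).ravel(),(proj("side",foot(p,fl2))-fd).ravel(),(proj("scene",head(p,hl))-hs).ravel(),(proj("side",head(p,hl2))-hd).ravel()])
s=least_squares(f,[800,150,0.4,-30,250,.2]);p=s.x
print("reader",p,s.fun.reshape(-1,2))
print("window",head(p,np.array([[-29,0,0.]])))
E
```

```text
A [ 544.505 -340.779] (array([ 544.166, -340.645,    0.115]), np.float64(1.017577628111804))
B [ 574.875 -229.205] (array([ 575.411, -229.103,   -0.105]), np.float64(1.372356535334656))
(array([ 569.694, -229.295,   -0.075]), np.float64(2.090021727232222))
C [ 559.997 -118.405] (array([ 560.06 , -118.326,   -0.031]), np.float64(0.6696430452704791))
(array([ 553.619, -118.52 ,    0.014]), np.float64(1.8072120912866925))
tray [[ 457.83  -408.331]
 [ 660.326 -404.266]
 [ 656.699  -54.439]
 [ 460.542  -56.427]] (array([ 557.49 , -229.483,    0.009]), np.float64(1.5623056945103193))
tin,tape [[749.533 -90.428  95.   ]] [[442.341 172.892  45.   ]] [[745.693 -86.175  95.   ]] [[441.55  163.574  45.   ]]
driver [[340.159 291.913]
 [536.111 392.895]]
[[715.971 245.433]
 [737.719 119.244]
 [870.472 143.365]
 [854.029 264.586]] [[881.912 154.272]
 [720.066 127.615]
 [706.128 249.232]
 [847.811 268.19 ]]
reader [790.897 196.387   0.166 -33.199 267.287   0.122] [[-1.601 -3.202]
 [-2.181 -3.393]
 [ 2.142  1.868]
 [ 3.098 -1.243]
 [ 4.647 -2.51 ]
 [-1.877 -3.244]
 [ 0.215 -0.453]
 [-3.925  1.111]
 [-1.72  -0.304]
 [-1.087 -1.47 ]
 [-0.068 -0.058]
 [-1.9   -0.216]
 [-0.846 -0.914]
 [-1.798  0.458]
 [-2.299 -0.392]
 [ 0.087  2.664]]
window [[729.769 186.128 263.757]]
```

Run:
```python
import cv2,numpy as np
a=cv2.imread("pics/scene0.png");b=cv2.imread("pics/side0.png")
r=lambda i,x,y,w,h,W,H:cv2.resize(i[y:y+h,x:x+w],(W,H),interpolation=cv2.INTER_CUBIC)
q=np.vstack([np.hstack([r(a,400,176,56,49,400,350),r(b,130,180,56,49,400,350)]),np.hstack([r(a,350,265,120,75,400,250),r(b,110,265,120,75,400,250)])])
cv2.imwrite("pics/c3.png",np.clip(q*1.5,0,255).astype('uint8'))
```

```text
(no output)
```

View pics/c3.png

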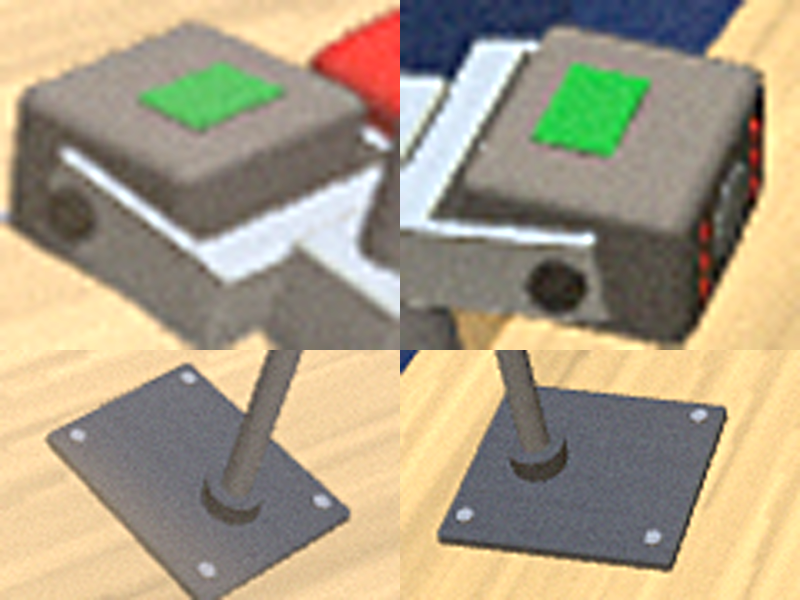

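Run:
```python
from h import *
A=np.array
fs=A([(185,14),(48,86),(202,250),(350,165)])*.3+[350,265]
fd=A([(138,36),(326,57),(272,214),(40,186)])*.3+[110,265]
fl=A([[-75,65],[-75,-65],[75,-65],[75,65]],float);fl2=fl[[2,1,0,3]]
# head axes: scene: -yF,+yF,+yB,-yB top, -yF bottom
c=[[-29,-33,22],[-29,33,22],[29,33,22],[29,-33,22],[-29,-33,-22],[-29,33,-22]]
hs=A([(18,92),(192,17),(375,108),(185,190),(8,222)])*.14+[400,176]; hl=A([c[i] for i in (0,1,2,3,4)],float)
hd=A([(366,68),(306,232),(145,22),(58,190),(292,348),(357,195)])*.14+[130,180]; hl2=A([c[i] for i in (0,1,3,2,5,4)],float)
# sticker unused
def pts(p,l,o):
    return (o+l@Ro.from_euler('y',-p[5]*1).as_matrix().T)@Ro.from_euler('z',p[2]).as_matrix().T+[p[0],p[1],0]
def foot(p,l): return pts(np.r_[p[:5],0],np.c_[l,np.full(4,12.)],np.zeros(3))
def head(p,l): return pts(p,l,A([p[3],0,p[4]]))
def f(p,w=1):
    return np.concatenate([w*(proj("scene",foot(p,fl))-fs).ravel(),w*(proj("side",foot(p,fl2))-fd).ravel(),(proj("scene",head(p,hl))-hs).ravel(),(proj("side",head(p,hl2))-hd).ravel()])
for w in (1,.2):
  s=least_squares(f,[800,150,0.2,-30,250,.2],args=(w,),loss='soft_l1');p=s.x
  print("reader",p);print(f(p).reshape(-1,2))
  print("window",head(p,A([[-29,0,0.]])), "sd",np.sqrt(np.diag(np.linalg.inv(s.jac.T@s.jac))))
# head only
def g(q): p=np.r_[q[:2],q[2],0,q[3],q[4]]; return f(p)[16:]
s=least_squares(g,[760,190,.2,267,.2]);print("headonly",s.x,s.x[:2]-29*A([np.cos(s.x[2]),np.sin(s.x[2])]),"\n",s.fun.reshape(-1,2))
```

```text
reader [788.959 195.941   0.135 -32.096 267.416   0.122]
[[-0.431 -3.252]
 [-2.01  -2.797]
 [ 0.186 -1.065]
 [ 0.329 -3.229]
 [-9.644 -1.962]
 [-0.131 -1.45 ]
 [-0.685 -0.786]
 [-2.494 -0.65 ]
 [-1.742 -0.842]
 [-0.213 -0.911]
 [-0.717 -0.704]
 [-0.6   -0.479]
 [-2.932  1.119]
 [-0.861 -0.303]
 [-3.792  0.096]
 [-1.112  0.559]
 [-1.869  0.03 ]
 [-0.906  2.51 ]
 [ 0.955  0.33 ]]
window [[728.635 187.724 263.887]] sd [1.315 0.888 0.01  1.581 0.884 0.026]
reader [788.739 196.056   0.146 -31.837 267.36    0.125]
[[-0.899 -3.388]
 [-2.093 -2.533]
 [ 0.703 -1.095]
 [ 0.295 -3.716]
 [-9.999 -1.675]
 [-0.273 -1.69 ]
 [-0.164 -0.998]
 [-2.25  -0.24 ]
 [-1.837 -0.585]
 [-0.571 -0.852]
 [-0.846 -0.841]
 [-0.421 -0.406]
 [-2.946  1.401]
 [-0.95  -0.424]
 [-3.487 -0.012]
 [-1.301  0.56 ]
 [-1.682  0.064]
 [-0.7    2.403]
 [ 0.784  0.209]]
window [[728.774 187.241 263.736]] sd [4.284 1.388 0.02  4.415 0.888 0.026]
headonly [756.807 191.789   0.165 267.734   0.133] [728.199 187.038] 
 [[-1.852 -0.582]
 [-1.074 -1.174]
 [-0.95  -1.61 ]
 [ 0.046 -0.836]
 [-2.779  1.476]
 [-0.985 -0.534]
 [-2.831 -0.078]
 [-1.537  0.601]
 [-1.257  0.183]
 [-0.28   2.347]
 [ 0.545  0.105]]
```

Crop 3 shows the head and foot corners more exactly. The foot's back -y corner is hidden by the column, so I'm dropping that point. The window is near (728,187,264), with a yaw of about 0.15 and a tilt of about 0.13. Next I'll move above the middle carton for one look.

{"method": "arm_command", "body": {"rows": [{"claw": 85, "dx": 48, "dy": -12, "roll": 0}, {"claw": 85, "dx": 96, "dy": -24, "roll": 0}, {"claw": 85, "dx": 144, "dy": -35, "roll": 0}, {"claw": 85, "dx": 192, "dy": -46, "roll": 0}, {"claw": 85, "dx": 240, "dy": -58, "roll": 0}]}}

```text
invalid input at $.rows[0]: expected keys claw, dx, dy, dz, roll
```

{"method": "arm_command", "body": {"rows": [{"claw": 85, "dx": 45, "dy": -11, "roll": 8}, {"claw": 85, "dx": 90, "dy": -22, "roll": 16}, {"claw": 85, "dx": 135, "dy": -33, "roll": 25}, {"claw": 85, "dx": 180, "dy": -43, "roll": 25}, {"claw": 85, "dx": 180, "dy": -43, "roll": 25}]}}

```text
invalid input at $.rows[0]: expected keys claw, dx, dy, dz, roll
```

```bash
cat >> h.py <<'E'
def wcam():
    s=bot.state();M=eyes.camera_info("wrist")["mount"];R=Ro.from_quat(s["eef_rot"]).as_matrix()
    return R@M[:3,:3],R@M[:3,3]+s["tool_pos"]
def wplane(uv,z,cam):
    K=eyes.camera_info("wrist")["camera_matrix"];R,o=cam
    d=np.linalg.solve(K,np.c_[uv,np.ones(len(uv))].T).T@R.T
    return o+d*((z-o[2])/d[:,2])[:,None]
E
python3 - <<'E'
from h import *
import cv2,pickle
s=bot.state();c=wcam();pickle.dump(c,open("w1.pkl","wb"))
im=eyes.camera("wrist")[:,:,::-1];cv2.imwrite("pics/w1.png",cv2.resize(im,(800,600),interpolation=cv2.INTER_CUBIC))
print(s["time"],s["tool_pos"],s["eef_rot"],s["contact_force"],s["joint_positions"])
E
```

```text
0.15 [ 232.524 -497.996  230.384] [ 0.976  0.217 -0.    -0.001] [-0.283 -0.462 -0.324] [-1.237  0.088  1.372 -0.     1.684 -0.103]
```

View pics/w1.png

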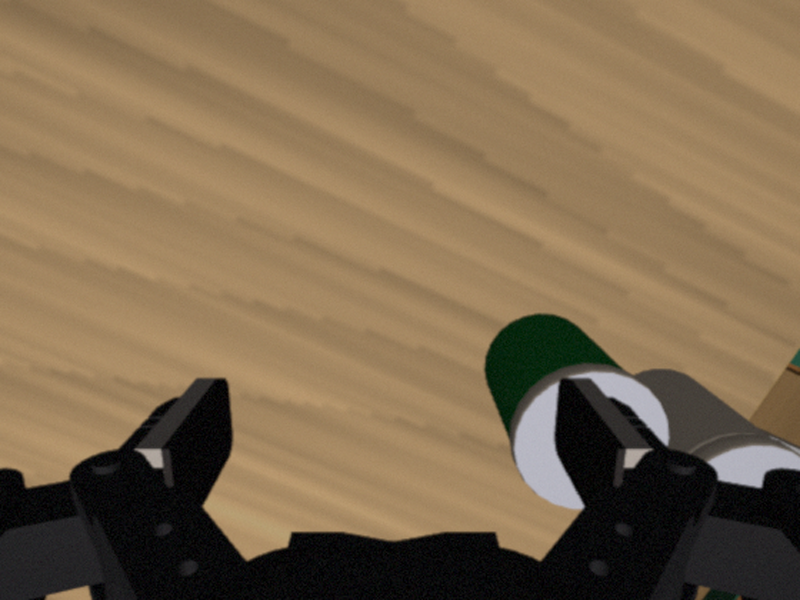

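The moves were refused because every key is required, so that view shows only the start position: fingers and a green can at (590,430), which is not in the path. Repeating the moves with all keys.

{"method": "arm_command", "body": {"rows": [{"claw": 85, "dx": 48, "dy": -12, "dz": 0, "roll": 0}, {"claw": 85, "dx": 96, "dy": -24, "dz": 0, "roll": 0}, {"claw": 85, "dx": 144, "dy": -35, "dz": 0, "roll": 0}, {"claw": 85, "dx": 192, "dy": -46, "dz": 0, "roll": 0}, {"claw": 85, "dx": 240, "dy": -58, "dz": 0, "roll": 0}]}}

```text
time: 0.7
tool_pos: [426.8, -342.9, 231.2]
eef_rot: [0.976, 0.216, -0.0, 0.0]
contact_force: [-0.1, -1.0, -0.1]
grip_width: 84.8
grip_force: 0.0
```

{"method": "arm_command", "body": {"rows": [{"claw": 85, "dx": 45, "dy": -11, "dz": 0, "roll": 8}, {"claw": 85, "dx": 90, "dy": -22, "dz": 0, "roll": 16}, {"claw": 85, "dx": 135, "dy": -33, "dz": 0, "roll": 24.5}, {"claw": 85, "dx": 180, "dy": -43, "dz": 0, "roll": 25}, {"claw": 85, "dx": 180, "dy": -43, "dz": 0, "roll": 25}]}}

```text
time: 1.2
tool_pos: [573.9, -224.7, 229.9]
eef_rot: [1.0, 0.004, 0.0, -0.001]
contact_force: [-0.5, 0.1, 0.4]
grip_width: 85.0
grip_force: 0.0
```

Run:
```python
from h import *
import cv2,pickle
s=bot.state();c=wcam();pickle.dump(c,open("w1.pkl","wb"))
im=eyes.camera("wrist")[:,:,::-1];cv2.imwrite("pics/w2.png",cv2.resize(im,(800,600),interpolation=cv2.INTER_CUBIC))
print(s["time"],s["tool_pos"],s["eef_rot"],s["contact_force"],s["joint_positions"])
```

```text
1.2 [ 573.93  -224.696  229.914] [ 1.     0.004  0.    -0.001] [-0.545  0.136  0.395] [-0.466  0.237  1.203  0.003  1.703  1.097]
```

View pics/w2.png

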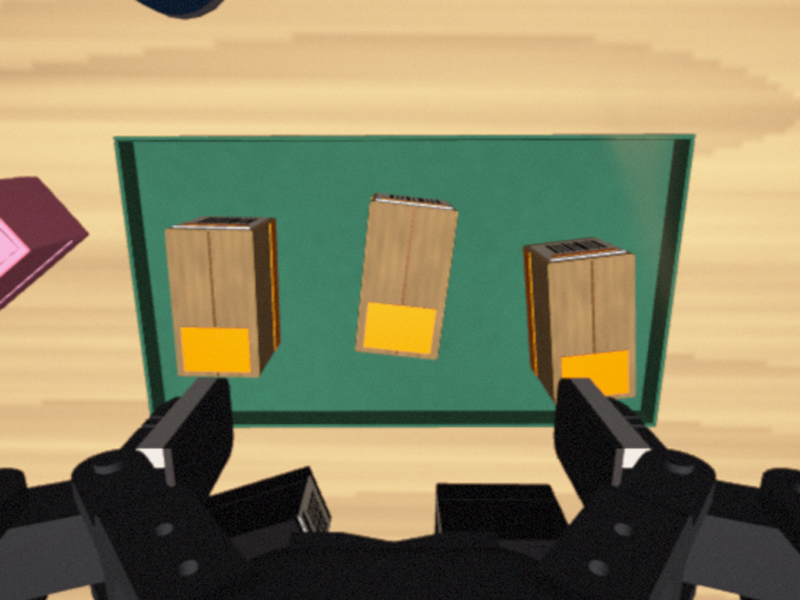

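Wrist view: three carton tops in the clear. C (166-259, 230-376), B (371,199)-(438,359), A (549,263)-(636,396). The orange band is at the unlabelled end.

Run:
```python
from h import *
import pickle
cam=pickle.load(open("w1.pkl","rb"))
for k,p in dict(C=[(166,230),(259,230),(259,376),(178,376)],B=[(371,199),(458,210),(438,359),(356,350)],A=[(549,263),(634,254),(636,396),(557,404)]).items():
    X=wplane(np.array(p)*.7,68,cam)[:,:2]
    d=(X[0]+X[1]-X[2]-X[3])/2; w=(X[0]+X[3]-X[1]-X[2])/2
    print(k,X.mean(0),np.linalg.norm(d),np.linalg.norm(w),"yaw deg",np.degrees(np.arctan2(d[1],d[0])))
```

```text
C [ 550.34  -120.944] 89.13269778766065 50.98317066645001 yaw deg -2.1946217718261445
B [ 565.347 -232.224] 89.8053299750837 49.31702749021958 yaw deg -5.706787673146696
A [ 536.036 -344.517] 89.17266193291107 48.35440853597162 yaw deg 7.848788098421248
```

{"method": "arm_command", "body": {"rows": [{"claw": 85, "dx": -8, "dy": 6, "dz": 45, "roll": 6}, {"claw": 85, "dx": -8, "dy": 6, "dz": 90, "roll": 6}, {"claw": 85, "dx": -8, "dy": 6, "dz": 135, "roll": 6}, {"claw": 85, "dx": -8, "dy": 6, "dz": 180, "roll": 6}, {"claw": 85, "dx": -8, "dy": 6, "dz": 204, "roll": 6}]}}

```text
time: 1.75
tool_pos: [558.6, -235.0, 22.4]
eef_rot: [0.999, -0.053, -0.004, -0.001]
contact_force: [-0.4, 0.0, 0.0]
grip_width: 84.7
grip_force: 0.0
```

{"method": "arm_command", "body": {"rows": [{"claw": 40, "dx": 0, "dy": 0, "dz": 0, "roll": 0}, {"claw": 40, "dx": 0, "dy": 0, "dz": 0, "roll": 0}, {"claw": 40, "dx": 0, "dy": 0, "dz": 0, "roll": 0}, {"claw": 40, "dx": 0, "dy": 0, "dz": 0, "roll": 0}, {"claw": 40, "dx": 0, "dy": 0, "dz": 0, "roll": 0}], "force": 60}}

```text
time: 2.25
tool_pos: [563.8, -236.3, 29.8]
eef_rot: [0.999, -0.052, 0.002, 0.001]
contact_force: [0.7, -0.2, 3.1]
grip_width: 49.0
grip_force: 63.4
```

{"method": "arm_command", "body": {"rows": [{"claw": 40, "dx": 0, "dy": 0, "dz": -15, "roll": 0}, {"claw": 40, "dx": 0, "dy": 0, "dz": -30, "roll": 0}, {"claw": 40, "dx": 0, "dy": 0, "dz": -30, "roll": 0}, {"claw": 40, "dx": 0, "dy": 0, "dz": -30, "roll": 0}, {"claw": 40, "dx": 0, "dy": 0, "dz": -30, "roll": 0}]}}

```text
time: 2.75
tool_pos: [562.1, -234.9, 56.8]
eef_rot: [0.999, -0.052, -0.0, -0.0]
contact_force: [-0.9, 0.5, -2.3]
grip_width: 49.4
grip_force: 63.0
```

{"method": "arm_command", "body": {"rows": [{"claw": 40, "dx": 0, "dy": 0, "dz": 0, "roll": 0}, {"claw": 40, "dx": 0, "dy": 0, "dz": 0, "roll": 0}, {"claw": 40, "dx": 0, "dy": 0, "dz": 0, "roll": 0}]}}

```text
time: 3.05
tool_pos: [562.3, -235.1, 56.8]
eef_rot: [0.999, -0.052, -0.0, -0.0]
contact_force: [0.3, 0.2, -2.6]
grip_width: 49.6
grip_force: 63.0
```

About 2.5 N, so B is part used. I'll put it back.

{"method": "arm_command", "body": {"rows": [{"claw": 40, "dx": 0, "dy": 0, "dz": 15, "roll": 0}, {"claw": 40, "dx": 0, "dy": 0, "dz": 26, "roll": 0}, {"claw": 40, "dx": 0, "dy": 0, "dz": 29, "roll": 0}, {"claw": 40, "dx": 0, "dy": 0, "dz": 29, "roll": 0}, {"claw": 40, "dx": 0, "dy": 0, "dz": 29, "roll": 0}]}}

```text
time: 3.55
tool_pos: [562.3, -235.2, 29.4]
eef_rot: [0.999, -0.052, -0.0, 0.0]
contact_force: [-3.2, 2.9, 7.6]
grip_width: 48.9
grip_force: 64.9
```

{"method": "arm_command", "body": {"rows": [{"claw": 85, "dx": 0, "dy": 0, "dz": 0, "roll": 0}, {"claw": 85, "dx": 0, "dy": 0, "dz": 0, "roll": 0}, {"claw": 85, "dx": 0, "dy": 0, "dz": 0, "roll": 0}, {"claw": 85, "dx": 0, "dy": 0, "dz": 0, "roll": 0}, {"claw": 85, "dx": 0, "dy": 0, "dz": 0, "roll": 0}]}}

```text
time: 4.05
tool_pos: [562.4, -235.2, 28.0]
eef_rot: [0.999, -0.052, -0.0, -0.0]
contact_force: [1.0, -0.2, -0.1]
grip_width: 84.6
grip_force: 0.0
```

{"method": "arm_command", "body": {"rows": [{"claw": 85, "dx": 0, "dy": 0, "dz": -40, "roll": 0}, {"claw": 85, "dx": 0, "dy": 0, "dz": -80, "roll": 0}, {"claw": 85, "dx": 0, "dy": 0, "dz": -110, "roll": 0}, {"claw": 85, "dx": 0, "dy": 0, "dz": -110, "roll": 0}, {"claw": 85, "dx": 0, "dy": 0, "dz": -110, "roll": 0}]}}

```text
time: 4.55
tool_pos: [562.9, -235.4, 139.2]
eef_rot: [0.999, -0.052, 0.001, 0.0]
contact_force: [-0.1, 0.1, -1.2]
grip_width: 84.7
grip_force: 0.0
```

{"method": "arm_command", "body": {"rows": [{"claw": 85, "dx": -9, "dy": -40, "dz": 0, "roll": -4}, {"claw": 85, "dx": -18, "dy": -80, "dz": 0, "roll": -4}, {"claw": 85, "dx": -24, "dy": -113, "dz": 0, "roll": -4}, {"claw": 85, "dx": -24, "dy": -113, "dz": 0, "roll": -4}, {"claw": 85, "dx": -24, "dy": -113, "dz": 40, "roll": -4}]}}

```text
time: 5.05
tool_pos: [553.9, -120.7, 102.5]
eef_rot: [1.0, -0.016, 0.005, 0.002]
contact_force: [1.7, -0.8, 1.5]
grip_width: 85.0
grip_force: 0.0
```

{"method": "arm_command", "body": {"rows": [{"claw": 85, "dx": 0, "dy": 0, "dz": 40, "roll": 0}, {"claw": 85, "dx": 0, "dy": 0, "dz": 70, "roll": 0}, {"claw": 85, "dx": 0, "dy": 0, "dz": 70, "roll": 0}]}}

```text
time: 5.35
tool_pos: [544.9, -119.2, 20.9]
eef_rot: [1.0, -0.017, -0.007, -0.002]
contact_force: [-0.5, -0.4, -1.0]
grip_width: 84.9
grip_force: 0.0
```

{"method": "arm_command", "body": {"rows": [{"claw": 40, "dx": 0, "dy": 0, "dz": 0, "roll": 0}, {"claw": 40, "dx": 0, "dy": 0, "dz": 0, "roll": 0}, {"claw": 40, "dx": 0, "dy": 0, "dz": 0, "roll": 0}, {"claw": 40, "dx": 0, "dy": 0, "dz": 0, "roll": 0}, {"claw": 40, "dx": 0, "dy": 0, "dz": 0, "roll": 0}]}}

```text
time: 5.85
tool_pos: [552.4, -120.6, 31.1]
eef_rot: [1.0, -0.017, 0.003, 0.0]
contact_force: [1.3, 1.3, 6.4]
grip_width: 49.0
grip_force: 66.1
```

{"method": "arm_command", "body": {"rows": [{"claw": 40, "dx": 0, "dy": 0, "dz": -15, "roll": 0}, {"claw": 40, "dx": 0, "dy": 0, "dz": -30, "roll": 0}, {"claw": 40, "dx": 0, "dy": 0, "dz": -30, "roll": 0}, {"claw": 40, "dx": 0, "dy": 0, "dz": -30, "roll": 0}, {"claw": 40, "dx": 0, "dy": 0, "dz": -30, "roll": 0}]}}

```text
time: 6.35
tool_pos: [549.5, -120.1, 57.3]
eef_rot: [1.0, -0.017, -0.001, -0.0]
contact_force: [0.3, -0.0, -6.8]
grip_width: 49.3
grip_force: 65.1
```

{"method": "arm_command", "body": {"rows": [{"claw": 40, "dx": 0, "dy": 0, "dz": 0, "roll": 0}, {"claw": 40, "dx": 0, "dy": 0, "dz": 0, "roll": 0}, {"claw": 40, "dx": 0, "dy": 0, "dz": 0, "roll": 0}]}}

```text
time: 6.65
tool_pos: [550.1, -120.3, 57.8]
eef_rot: [1.0, -0.017, -0.0, -0.0]
contact_force: [-0.0, -0.1, -6.5]
grip_width: 49.1
grip_force: 65.1
```

About 6.6 N, so C is the full one (≈670 g). Next I'll refit the reader without the hidden corner to settle its tilt, and measure the carton in the same views.

```bash
cat > rd.py <<'E'
from h import *
A=np.array
fs=A([(185,14),(48,86),(202,250),(350,165)])*.3+[350,265]
fd=A([(326,57),(272,214),(40,186)])*.3+[110,265]
fl=A([[-75,65],[-75,-65],[75,-65],[75,65]],float);fl2=fl[[1,0,3]]
c=[[-29,-33,22],[-29,33,22],[29,33,22],[29,-33,22],[-29,-33,-22],[-29,33,-22]]
hs=A([(18,92),(192,17),(375,108),(185,190),(8,222)])*.14+[400,176]; hl=A([c[i] for i in (0,1,2,3,4)],float)
hd=A([(366,68),(306,232),(145,22),(58,190),(292,348),(357,195)])*.14+[130,180]; hl2=A([c[i] for i in (0,1,3,2,5,4)],float)
ss=A([(138,98),(222,62),(285,93),(200,131)])*.14+[400,176]
sd=A([(250,80),(208,158),(131,142),(175,62)])*.14+[130,180]
def pts(p,l,o,t): return (o+l@Ro.from_euler('y',-t).as_matrix().T)@Ro.from_euler('z',p[2]).as_matrix().T+[p[0],p[1],0]
def foot(p,l): return pts(p,np.c_[l,np.full(len(l),12.)],np.zeros(3),0)
def head(p,l): return pts(p,l,A([p[3],0,p[4]]),p[5])
# p: x y yaw hx hz tilt | dus dvs dud dvd image offsets of each camera (calibration)| sticker cx, hx/2, hy/2
def f(p,k=1):
    os,od=p[6:8],p[8:10];a,b=p[11],p[12];st=A([[p[10]-a,-b,22],[p[10]-a,b,22],[p[10]+a,b,22],[p[10]+a,-b,22]])
    st2=st[[0,1,2,3]]
    return np.concatenate([(proj("scene",foot(p,fl))+os-fs).ravel(),(proj("side",foot(p,fl2))+od-fd).ravel(),(proj("scene",head(p,hl))+os-hs).ravel(),(proj("side",head(p,hl2))+od-hd).ravel(),
     (proj("scene",head(p,st))+os-ss).ravel(),(proj("side",head(p,st2))+od-sd).ravel(),p[6:10]/1.5,p[10:11]/2])
E
python3 - <<'E'
from rd import *
s=least_squares(f,[790,196,.15,-30,267,.2,0,0,0,0,0,12,12],loss='soft_l1');p=s.x
print(p);r=f(p)[:-5].reshape(-1,2);print(r)
print("window",head(p,A([[-29,0,0.]])),"sd",np.sqrt(np.diag(np.linalg.inv(s.jac.T@s.jac)))[:6])
np.save("p.npy",p)
E
```

```text
[787.57  196.945   0.133 -32.427 272.563   0.147   0.697   2.864   0.612
   0.556   5.34    9.807  15.257]
[[ 0.365 -0.9  ]
 [-1.241 -0.602]
 [ 0.742  1.041]
 [ 0.944 -0.928]
 [ 0.945 -0.368]
 [ 0.259  0.378]
 [-1.563  0.352]
 [-0.845 -0.724]
 [ 0.771 -0.665]
 [ 0.406 -1.288]
 [ 0.397 -1.216]
 [-1.62   1.612]
 [ 0.317 -1.119]
 [-2.724 -0.698]
 [-0.078 -0.963]
 [-0.972 -1.488]
 [-0.463  1.712]
 [ 1.535 -0.489]
 [-0.343  0.833]
 [ 0.03   0.84 ]
 [-0.217  0.736]
 [-0.548  0.625]
 [ 0.146  0.548]
 [ 0.419  0.357]
 [ 0.209  0.379]
 [-0.089  0.911]]
window [[726.997 188.845 268.304]] sd [3.478 3.355 0.01  1.531 1.286 0.029]
```

Tilt ≈ 0.145, yaw ≈ 0.13. The tool can't pitch, so I'll tip the carton in the pads. I'll press the underside of its label end on the fixed tray wall, by about 5 mm at a 35 mm lever.

{"method": "arm_command", "body": {"rows": [{"claw": 40, "dx": 0, "dy": 0, "dz": -10, "roll": -2.5}, {"claw": 40, "dx": 25, "dy": 0, "dz": -10, "roll": -2.5}, {"claw": 40, "dx": 50, "dy": 0, "dz": -10, "roll": -2.5}, {"claw": 40, "dx": 70, "dy": 0, "dz": -10, "roll": -2.5}, {"claw": 40, "dx": 70, "dy": 0, "dz": -10, "roll": -2.5}], "force": 40}}

```text
time: 7.15
tool_pos: [622.8, -122.9, 68.2]
eef_rot: [1.0, 0.005, 0.001, 0.0]
contact_force: [-0.7, -0.4, -6.5]
grip_width: 49.2
grip_force: 64.9
```

{"method": "arm_command", "body": {"rows": [{"claw": 40, "dx": 0, "dy": 0, "dz": 5, "roll": 0}, {"claw": 40, "dx": 0, "dy": 0, "dz": 10, "roll": 0}, {"claw": 40, "dx": 0, "dy": 0, "dz": 15, "roll": 0}, {"claw": 40, "dx": 0, "dy": 0, "dz": 17, "roll": 0}, {"claw": 40, "dx": 0, "dy": 0, "dz": 17, "roll": 0}]}}

```text
time: 7.65
tool_pos: [619.7, -122.7, 53.2]
eef_rot: [1.0, 0.005, -0.0, 0.0]
contact_force: [-5.5, 0.5, 2.9]
grip_width: 49.4
grip_force: 65.8
```

{"method": "arm_command", "body": {"rows": [{"claw": 40, "dx": 0, "dy": 0, "dz": 2, "roll": 0}, {"claw": 40, "dx": 0, "dy": 0, "dz": 4, "roll": 0}, {"claw": 40, "dx": 0, "dy": 0, "dz": 6, "roll": 0}, {"claw": 40, "dx": 0, "dy": 0, "dz": 6, "roll": 0}, {"claw": 40, "dx": 0, "dy": 0, "dz": 6, "roll": 0}]}}

```text
time: 8.15
tool_pos: [619.8, -122.7, 53.0]
eef_rot: [1.0, 0.005, 0.001, 0.0]
contact_force: [-16.2, 2.8, 23.1]
grip_width: 49.1
grip_force: 68.6
```

Run:
```python
from h import *
import cv2
b=eyes.camera("side")[:,:,::-1];a=eyes.camera("scene")[:,:,::-1]
s=bot.state();print(s["time"],s["tool_pos"],s["contact_force"],s["torque"])
X=s["tool_pos"];u=proj("side",[X])[0].astype(int);v=proj("scene",[X])[0].astype(int);print(u,v)
r=lambda i,c:cv2.resize(i[c[1]-40:c[1]+35,c[0]-50:c[0]+50],(400,300),interpolation=cv2.INTER_CUBIC)
cv2.imwrite("pics/t1.png",np.hstack([r(b,u),r(a,v)]))
```

```text
8.25 [ 619.773 -122.721   52.969] [-14.882   3.594  22.351] [0.73  2.308 0.106]
[284 205] [242 275]
```

View pics/t1.png

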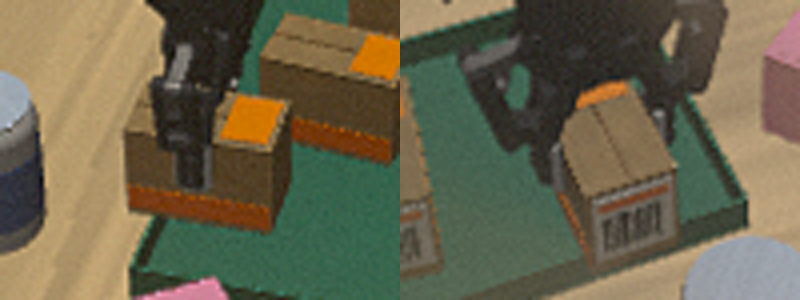

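The picture shows the carton level in the fingers with its label end resting on the tray wall, not yet tipped: the pads hold it stiffly and the arm gives instead. I'll reduce the grip so that it pivots.

{"method": "arm_command", "body": {"rows": [{"claw": 46, "dx": 0, "dy": 0, "dz": 0, "roll": 0}, {"claw": 46, "dx": 0, "dy": 0, "dz": 0, "roll": 0}], "force": 25}}

```text
time: 8.45
tool_pos: [619.8, -122.7, 53.0]
eef_rot: [1.0, 0.005, 0.001, 0.0]
contact_force: [-15.9, 3.5, 22.2]
grip_width: 49.3
grip_force: 68.6
```

{"method": "arm_command", "body": {"rows": [{"claw": 46, "dx": 0, "dy": 0, "dz": 2, "roll": 0}, {"claw": 46, "dx": 0, "dy": 0, "dz": 4, "roll": 0}, {"claw": 46, "dx": 0, "dy": 0, "dz": 4, "roll": 0}]}}

```text
time: 8.75
tool_pos: [619.8, -122.7, 52.8]
eef_rot: [1.0, 0.005, 0.001, 0.001]
contact_force: [-22.2, 5.3, 36.0]
grip_width: 49.3
grip_force: 70.1
```

The grip self-holds and is too stiff to pivot. I'll set the carton down on the tray floor, regrip softly and press again.

{"method": "arm_command", "body": {"rows": [{"claw": 40, "dx": 0, "dy": 0, "dz": -20, "roll": 0}, {"claw": 40, "dx": 0, "dy": 0, "dz": -30, "roll": 0}, {"claw": 40, "dx": -30, "dy": 0, "dz": -30, "roll": 0}, {"claw": 40, "dx": -60, "dy": 0, "dz": -30, "roll": 0}, {"claw": 40, "dx": -75, "dy": 0, "dz": -30, "roll": 0}]}}

```text
time: 9.25
tool_pos: [542.3, -123.1, 69.4]
eef_rot: [1.0, 0.004, -0.002, -0.0]
contact_force: [0.2, 0.1, -7.2]
grip_width: 49.6
grip_force: 64.9
```

{"method": "arm_command", "body": {"rows": [{"claw": 40, "dx": 0, "dy": 0, "dz": 10, "roll": 0}, {"claw": 40, "dx": 0, "dy": 0, "dz": 25, "roll": 0}, {"claw": 40, "dx": 0, "dy": 0, "dz": 38, "roll": 0}, {"claw": 40, "dx": 0, "dy": 0, "dz": 42, "roll": 0}, {"claw": 40, "dx": 0, "dy": 0, "dz": 42, "roll": 0}]}}

```text
time: 9.75
tool_pos: [545.5, -123.5, 30.6]
eef_rot: [1.0, 0.005, -0.001, 0.0]
contact_force: [-7.0, 2.1, 7.8]
grip_width: 49.1
grip_force: 67.5
```

{"method": "arm_command", "body": {"rows": [{"claw": 62, "dx": 0, "dy": 0, "dz": 0, "roll": 0}, {"claw": 62, "dx": 0, "dy": 0, "dz": 0, "roll": 0}, {"claw": 62, "dx": 0, "dy": 0, "dz": 0, "roll": 0}], "force": 20}}

```text
time: 10.05
tool_pos: [546.3, -123.6, 29.4]
eef_rot: [1.0, 0.005, 0.001, 0.0]
contact_force: [0.1, 0.8, 0.7]
grip_width: 62.4
grip_force: 0.0
```

{"method": "arm_command", "body": {"rows": [{"claw": 46, "dx": 0, "dy": 0, "dz": 0, "roll": 0}, {"claw": 46, "dx": 0, "dy": 0, "dz": 0, "roll": 0}, {"claw": 46, "dx": 0, "dy": 0, "dz": 0, "roll": 0}, {"claw": 46, "dx": 0, "dy": 0, "dz": 0, "roll": 0}, {"claw": 46, "dx": 0, "dy": 0, "dz": 0, "roll": 0}], "force": 20}}

```text
time: 10.55
tool_pos: [545.9, -123.5, 29.4]
eef_rot: [1.0, 0.005, 0.001, 0.0]
contact_force: [3.3, -0.0, -0.3]
grip_width: 49.8
grip_force: 23.8
```

{"method": "arm_command", "body": {"rows": [{"claw": 46, "dx": 0, "dy": 0, "dz": -12, "roll": 0}, {"claw": 46, "dx": 0, "dy": 0, "dz": -25, "roll": 0}, {"claw": 46, "dx": 0, "dy": 0, "dz": -40, "roll": 0}, {"claw": 46, "dx": 0, "dy": 0, "dz": -40, "roll": 0}, {"claw": 46, "dx": 0, "dy": 0, "dz": -40, "roll": 0}]}}

```text
time: 11.05
tool_pos: [545.7, -123.6, 70.2]
eef_rot: [1.0, 0.005, 0.001, 0.0]
contact_force: [-0.6, 0.7, -8.2]
grip_width: 49.8
grip_force: 23.3
```

{"method": "arm_command", "body": {"rows": [{"claw": 46, "dx": 25, "dy": 0, "dz": 0, "roll": 0}, {"claw": 46, "dx": 50, "dy": 0, "dz": 0, "roll": 0}, {"claw": 46, "dx": 75, "dy": 0, "dz": 0, "roll": 0}, {"claw": 46, "dx": 75, "dy": 0, "dz": 8, "roll": 0}, {"claw": 46, "dx": 75, "dy": 0, "dz": 15, "roll": 0}]}}

```text
time: 11.55
tool_pos: [619.8, -122.5, 52.7]
eef_rot: [1.0, 0.005, -0.001, -0.0]
contact_force: [-0.1, 0.6, -7.4]
grip_width: 49.7
grip_force: 22.8
```

{"method": "arm_command", "body": {"rows": [{"claw": 46, "dx": 0, "dy": 0, "dz": 2, "roll": 0}, {"claw": 46, "dx": 0, "dy": 0, "dz": 4, "roll": 0}, {"claw": 46, "dx": 0, "dy": 0, "dz": 6, "roll": 0}, {"claw": 46, "dx": 0, "dy": 0, "dz": 8, "roll": 0}, {"claw": 46, "dx": 0, "dy": 0, "dz": 8, "roll": 0}]}}

```text
time: 12.05
tool_pos: [619.3, -122.6, 50.9]
eef_rot: [1.0, 0.005, -0.0, 0.0]
contact_force: [-10.1, 2.0, 11.0]
grip_width: 50.0
grip_force: 24.9
```

{"method": "arm_command", "body": {"rows": [{"claw": 46, "dx": 0, "dy": 0, "dz": 2, "roll": 0}, {"claw": 46, "dx": 0, "dy": 0, "dz": 4, "roll": 0}, {"claw": 46, "dx": 0, "dy": 0, "dz": 4, "roll": 0}]}}

```text
time: 12.35
tool_pos: [619.3, -122.6, 50.7]
eef_rot: [1.0, 0.005, 0.0, 0.0]
contact_force: [-17.0, 3.8, 25.3]
grip_width: 49.8
grip_force: 26.4
```

{"method": "arm_command", "body": {"rows": [{"claw": 46, "dx": 0, "dy": 0, "dz": 2, "roll": 0}, {"claw": 46, "dx": 0, "dy": 0, "dz": 4, "roll": 0}, {"claw": 46, "dx": 0, "dy": 0, "dz": 4, "roll": 0}]}}

```text
time: 12.65
tool_pos: [619.9, -122.7, 48.9]
eef_rot: [1.0, 0.005, 0.001, 0.001]
contact_force: [-20.0, 5.2, 31.1]
grip_width: 49.5
grip_force: 28.3
```

{"method": "arm_command", "body": {"rows": [{"claw": 46, "dx": 0, "dy": 0, "dz": 2, "roll": 0}, {"claw": 46, "dx": 0, "dy": 0, "dz": 3, "roll": 0}, {"claw": 46, "dx": 0, "dy": 0, "dz": 3, "roll": 0}]}}

```text
time: 12.95
tool_pos: [620.3, -122.7, 46.2]
eef_rot: [1.0, 0.005, 0.002, 0.001]
contact_force: [-20.0, 4.9, 32.1]
grip_width: 49.6
grip_force: 28.7
```

Slipped about 5 mm, so the tilt should be ≈ 0.14. I'll tighten the grip, lift and carry it to the reader.

{"method": "arm_command", "body": {"rows": [{"claw": 42, "dx": 0, "dy": 0, "dz": 0, "roll": 0}, {"claw": 42, "dx": 0, "dy": 0, "dz": 0, "roll": 0}, {"claw": 42, "dx": 0, "dy": 0, "dz": -10, "roll": 0}, {"claw": 42, "dx": 0, "dy": 0, "dz": -25, "roll": 0}, {"claw": 42, "dx": -10, "dy": 0, "dz": -45, "roll": 0}], "force": 60}}

```text
time: 13.45
tool_pos: [609.6, -122.6, 78.9]
eef_rot: [1.0, 0.005, -0.001, -0.0]
contact_force: [0.1, -0.3, -7.0]
grip_width: 49.6
grip_force: 63.4
```

{"method": "arm_command", "body": {"rows": [{"claw": 42, "dx": -5, "dy": 0, "dz": -35, "roll": 0}, {"claw": 42, "dx": -10, "dy": 0, "dz": -70, "roll": 0}, {"claw": 42, "dx": -15, "dy": 0, "dz": -105, "roll": 0}, {"claw": 42, "dx": -20, "dy": 0, "dz": -140, "roll": 0}, {"claw": 42, "dx": -25, "dy": 0, "dz": -150, "roll": 0}]}}

```text
time: 13.95
tool_pos: [586.9, -123.7, 235.2]
eef_rot: [1.0, 0.004, 0.004, 0.001]
contact_force: [0.3, -1.3, -5.4]
grip_width: 49.2
grip_force: 64.2
```

{"method": "arm_command", "body": {"rows": [{"claw": 42, "dx": 0, "dy": -30, "dz": 0, "roll": -2}, {"claw": 42, "dx": -4, "dy": -60, "dz": 0, "roll": -4}, {"claw": 42, "dx": -8, "dy": -90, "dz": 0, "roll": -6}, {"claw": 42, "dx": -8, "dy": -120, "dz": 0, "roll": -7}, {"claw": 42, "dx": -8, "dy": -140, "dz": 0, "roll": -7}]}}

```text
time: 14.45
tool_pos: [574.9, 19.0, 227.7]
eef_rot: [0.998, 0.066, -0.002, -0.001]
contact_force: [0.3, -0.9, -5.9]
grip_width: 49.3
grip_force: 64.5
```

{"method": "arm_command", "body": {"rows": [{"claw": 42, "dx": 6, "dy": -33, "dz": -3, "roll": 0}, {"claw": 42, "dx": 12, "dy": -66, "dz": -6, "roll": 0}, {"claw": 42, "dx": 18, "dy": -99, "dz": -9, "roll": 0}, {"claw": 42, "dx": 24, "dy": -130, "dz": -9, "roll": 0}, {"claw": 42, "dx": 29, "dy": -148, "dz": -9, "roll": 0}]}}

```text
time: 14.95
tool_pos: [584.5, 169.7, 236.8]
eef_rot: [0.998, 0.067, -0.002, -0.0]
contact_force: [0.2, -0.7, -6.5]
grip_width: 49.3
grip_force: 64.5
```

{"method": "arm_command", "body": {"rows": [{"claw": 42, "dx": 0, "dy": 0, "dz": 0, "roll": 0}, {"claw": 42, "dx": 0, "dy": 0, "dz": 0, "roll": 0}, {"claw": 42, "dx": 0, "dy": 0, "dz": 0, "roll": 0}, {"claw": 42, "dx": 0, "dy": 0, "dz": 0, "roll": 0}, {"claw": 42, "dx": 0, "dy": 0, "dz": 0, "roll": 0}]}}

```text
time: 15.45
tool_pos: [585.6, 166.4, 239.3]
eef_rot: [0.998, 0.065, 0.0, 0.0]
contact_force: [0.4, -0.2, -6.0]
grip_width: 49.3
grip_force: 64.5
```

Run:
```python
from h import *
import cv2
b=eyes.camera("side")[:,:,::-1];a=eyes.camera("scene")[:,:,::-1]
cv2.imwrite("pics/side2.png",b);cv2.imwrite("pics/scene2.png",a)
s=bot.state();print(s["time"],s["tool_pos"],s["eef_rot"],s["contact_force"])
X=s["tool_pos"];print(proj("side",[X,[630,175,252],[728,188,266]]),proj("scene",[X,[630,175,252],[728,188,266]]))
r=lambda i,x,y:cv2.resize(i[y:y+100,x:x+133],(800,600),interpolation=cv2.INTER_CUBIC)
u=proj("side",[[670,180,260]])[0].astype(int);v=proj("scene",[[670,180,260]])[0].astype(int)
print(u-[66,50],v-[66,50])
k=lambda i,c:cv2.resize(i[c[1]-43:c[1]+43,c[0]-57:c[0]+57],(800,600),interpolation=cv2.INTER_CUBIC)
print("origins",u-[57,43],v-[57,43])
cv2.imwrite("pics/f1.png",np.clip(1.4*k(b,u),0,255).astype('uint8'));cv2.imwrite("pics/f2.png",np.clip(1.4*k(a,v),0,255).astype('uint8'))
```

```text
15.55 [585.539 166.732 239.452] [0.998 0.065 0.    0.   ] [-0.372 -0.43  -6.511]
[[255.587 226.757]
 [230.004 220.06 ]
 [175.314 209.249]] [[360.746 166.721]
 [376.466 171.929]
 [412.603 191.692]]
[141 164] [324 128]
origins [150 171] [333 135]
```

View pics/f1.png

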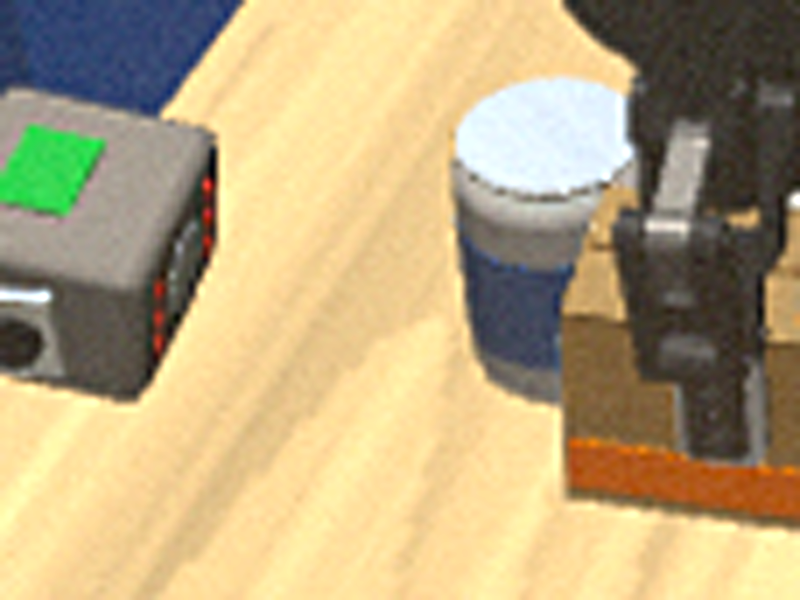

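Side view: the label end's near edge runs (563,315) to (567,495), and the bottom edge from (567,495) to (800,522). The head's front near edge runs roughly (152,285) to (138,400). Next I'll compare these with predicted slopes and view the scene crop.

View pics/f2.png

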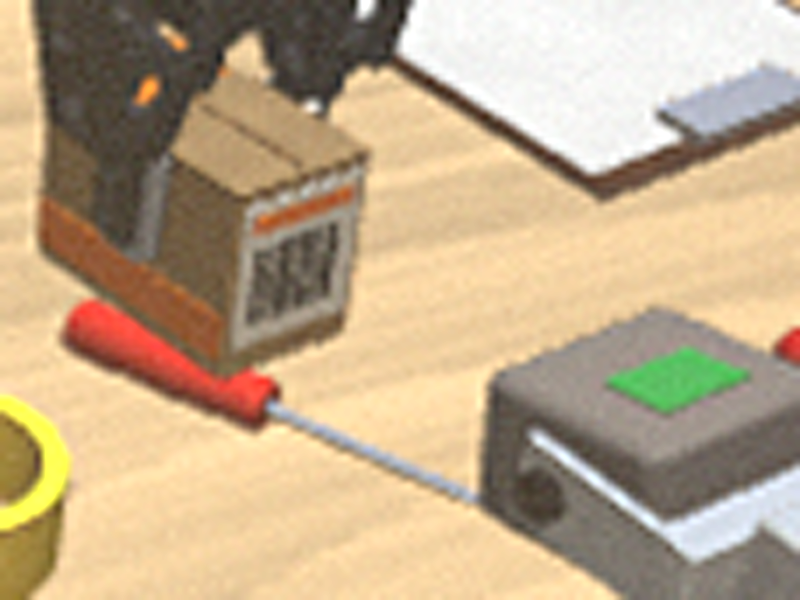

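Run:
```python
from h import *
k=800/114
o=np.array([150,171])
T=bot.state()["tool_pos"];psi=.13
Rz=Ro.from_euler('z',psi).as_matrix()
g=T+[0,0,18.7]
for th in (0,.05,.1,.15,.2):
    R=Rz@Ro.from_euler('y',-th).as_matrix()
    P=g+np.array([[45,25,-45.1],[45,25,19.9],[-45,25,-45.1],[45,-25,19.9]])@R.T
    q=(proj("side",P)-o)*k
    e=q[2]-q[0];f=q[1]-q[0]
    H=np.array([700,190,266])+np.array([[0,33,22],[0,33,-22],[58,33,-22],[58,33,22]])@R.T
    h=(proj("side",H)-o)*k
    print(th,"corners",q.round(0).tolist(),"bottom slope",e[1]/e[0],"front dx/dy",f[0]/f[1],"head bottom slope",(h[2]-h[1])[1]/(h[2]-h[1])[0],"head top",(h[3]-h[0])[1]/(h[3]-h[0])[0],"head front",(h[0]-h[1])[0]/(h[0]-h[1])[1])
```

```text
0 corners [[554.0, 517.0], [532.0, 324.0], [902.0, 551.0], [579.0, 197.0]] bottom slope 0.09778798396513733 front dx/dy 0.11559946543341093 head bottom slope 0.09619265524324412 head top 0.09132111526435487 head front 0.1835285027782846
0.05 corners [[545.0, 510.0], [535.0, 317.0], [893.0, 557.0], [582.0, 190.0]] bottom slope 0.1343913138871457 front dx/dy 0.05096327796963063 head bottom slope 0.1336702692801106 head top 0.1300108241164241 head front 0.12007191384690935
0.1 corners [[536.0, 502.0], [539.0, 311.0], [884.0, 562.0], [586.0, 184.0]] bottom slope 0.17097652692741985 front dx/dy -0.014688843754435563 head bottom slope 0.17081258799838214 head top 0.16833409742637917 head front 0.05551756749268037
0.15 corners [[528.0, 494.0], [543.0, 305.0], [875.0, 566.0], [590.0, 178.0]] bottom slope 0.20771875961381134 front dx/dy -0.0817162152633817 head bottom slope 0.20780389692622123 head top 0.20649027675522763 head front -0.01049594061595337
0.2 corners [[520.0, 486.0], [548.0, 299.0], [865.0, 570.0], [595.0, 172.0]] bottom slope 0.24479612661025538 front dx/dy -0.15050822293274418 head bottom slope 0.24482548480262736 head top 0.24467527954419305 head front -0.07836157061132
```

Scene crop: the label faces the reader, with corners (245,195), (365,155), (342,330), (225,372). The carton is tilted up only a little, around 0.05, and the head maybe 0.15–0.2. I'll measure both tilts from sub-pixel edge directions over averaged frames.

```bash
cat > edge.py <<'E'
from h import *
import cv2
from scipy.ndimage import map_coordinates
from scipy.optimize import brentq
def avg(n,k=8): return np.mean([eyes.camera(n).astype(float) for _ in range(k)],0)
def line(im,p0,p1,w=3.5):
    p0,p1=np.array(p0,float),np.array(p1,float);d=(p1-p0)/np.linalg.norm(p1-p0);n=np.array([-d[1],d[0]])
    t=np.arange(0,np.linalg.norm(p1-p0)+.01,.5);s=np.arange(-w,w+.01,.25)
    P=p0+t[:,None,None]*d+s[None,:,None]*n
    V=np.stack([map_coordinates(cv2.GaussianBlur(im[...,c],(0,0),.7),[P[...,1],P[...,0]],order=1) for c in range(3)],-1)
    G=np.sqrt((np.gradient(V,axis=1)**2).sum(-1)); G=G*np.exp(-(s/2.5)**2); G2=G**4
    o=(G2*s).sum(1)/G2.sum(1);keep=np.ones(len(t),bool)
    for _ in range(4):
        c=np.polyfit(t[keep],o[keep],1);r=o-np.polyval(c,t);keep=np.abs(r)<max(.3,1.5*r[keep].std())
    a=p0+np.polyval(c,0)*n;b=p1+np.polyval(c,t[-1])*n
    return a,b,r[keep].std(),keep.mean()
def tilt(cam,a,b,X0,axis,psi):
    """tilt for which a 3D edge through X0 along 'axis' ('z' or 'x') has the image direction a-b"""
    def f(th):
        v=Ro.from_euler('z',psi).as_matrix()@Ro.from_euler('y',-th).as_matrix()@np.eye(3)[0 if axis=='x' else 2]
        q=proj(cam,np.array([X0-10*v,X0+10*v]));e=q[1]-q[0];g=b-a;return e[0]*g[1]-e[1]*g[0]
    try: return brentq(f,-.6,.8)
    except ValueError: return np.nan
E
python3 - <<'E'
from edge import *
I={n:avg(n) for n in("side","scene")};np.savez("avg.npz",**I)
K=114/800;S=lambda x,y:(150+x*K,171+y*K);C=lambda x,y:(333+x*K,135+y*K)
h=np.array([757,192,267]);psi=.135;u=np.array([np.cos(psi),np.sin(psi),0]);v=np.array([-u[1],u[0],0])
c=np.array([585,167,245])
for name,cam,p,q,X,ax in [
 ("head front -y","side",S(216,150),S(216,235),h-29*u-33*v,'z'),
 ("head front -y","scene",C(489,390),C(483,485),h-29*u-33*v,'z'),
 ("head bottom +y","side",S(75,387),S(125,397),h-15*u+33*v-[0,0,22],'x'),
 ("head top +y","side",S(20,270),S(125,290),h+33*v+[0,0,22],'x'),
 ("head top -y","side",S(20,90),S(195,125),h-33*v+[0,0,22],'x'),
 ("head top -y","scene",C(510,385),C(640,460),h-33*v+[0,0,22],'x'),
 ("head top +y","scene",C(670,315),C(790,370),h+33*v+[0,0,22],'x'),
 ("sticker -y","scene",C(620,387),C(660,406),h-15*v+[0,0,22],'x'),
 ("sticker +y","scene",C(695,350),C(740,370),h+15*v+[0,0,22],'x'),
 ("sticker +y","side",S(5,203),S(58,213),h+15*v+[0,0,22],'x'),
 ("sticker -y","side",S(40,126),S(97,138),h-15*v+[0,0,22],'x'),
 ("cart front +y","side",S(563,335),S(567,480),c+45*u+25*v,'z'),
 ("cart bottom +y","side",S(580,497),S(790,521),c+20*u+25*v-[0,0,40],'x'),
 ("cart band top +y","side",S(580,442),S(680,455),c+20*u+25*v-[0,0,30],'x'),
 ("cart front -y","scene",C(243,215),C(227,360),c+45*u-25*v,'z'),
 ("cart front +y","scene",C(363,175),C(345,315),c+45*u+25*v,'z'),
 ("cart bottom -y","scene",C(55,255),C(210,362),c+0*u-25*v-[0,0,40],'x'),
 ("cart top +y","scene",C(275,88),C(355,143),c+25*u+25*v+[0,0,25],'x'),
]:
    a,b,r,k=line(I[cam],p,q); print(name,cam,"tilt %.3f"%tilt(cam,a,b,X,ax,psi),"rms %.2f keep %.2f"%(r,k),a,b)
print(bot.state()["time"])
E
```

```text
head front -y side tilt 0.149 rms 0.01 keep 1.00 [180.566 192.375] [180.514 204.488]
head front -y scene tilt 0.177 rms 0.03 keep 1.00 [402.12  190.539] [401.039 204.063]
head bottom +y side tilt 0.164 rms 0.05 keep 1.00 [160.594 226.615] [167.7   228.137]
head top +y side tilt 0.003 rms 0.18 keep 0.55 [152.666 210.439] [167.912 211.803]
head top -y side tilt 0.158 rms 0.13 keep 0.96 [152.935 183.399] [177.835 188.573]
head top -y scene tilt 0.152 rms 0.05 keep 1.00 [405.354 190.418] [424.195 200.559]
head top +y scene tilt 0.177 rms 0.09 keep 1.00 [428.769 179.246] [445.916 186.98 ]
sticker -y scene tilt 0.172 rms 0.02 keep 1.00 [421.133 190.605] [426.785 193.412]
sticker +y scene tilt 0.211 rms 0.07 keep 1.00 [432.003 184.953] [438.46  187.702]
sticker +y side tilt 0.173 rms 0.03 keep 1.00 [150.731 199.827] [158.241 201.48 ]
sticker -y side tilt 0.171 rms 0.09 keep 1.00 [155.716 188.88 ] [163.826 190.649]
cart front +y side tilt 0.073 rms 0.04 keep 1.00 [229.495 218.758] [229.909 239.425]
cart bottom +y side tilt 0.057 rms 0.03 keep 1.00 [232.588 242.368] [262.438 246.438]
cart band top +y side tilt 0.076 rms 0.08 keep 1.00 [232.706 233.554] [246.92  235.681]
cart front -y scene tilt 0.066 rms 0.12 keep 0.93 [367.715 165.647] [365.304 186.295]
cart front +y scene tilt 0.082 rms 0.11 keep 1.00 [385.046 159.978] [382.401 179.918]
cart bottom -y scene tilt 0.073 rms 0.07 keep 1.00 [340.419 171.944] [362.279 187.521]
cart top +y scene tilt 0.044 rms 0.12 keep 0.71 [372.305 147.369] [383.995 154.784]
16.35
```

Consistent: head tilt 0.165, carton tilt 0.07, a difference of 0.095 that is within tolerance. Now a joint fit for the label's position and yaw relative to the window.

Run:
```python
from rd import *
K=114/800;S=lambda l:A(l)*K+[150,171];C=lambda l:A(l)*K+[333,135]
cs=C([(247,193),(367,154),(342,331),(224,373),(38,247)]);cl=A([[45,-25,65],[45,25,65],[45,25,0],[45,-25,0],[-45,-25,0.]])
cd=S([(562,316),(567,496)]);cl2=A([[45,25,65],[45,25,0.]])
def cart(q,l): return l@(Ro.from_euler('z',q[3])*Ro.from_euler('y',-.07)).as_matrix().T+q[:3]
def g(z):
    p,q=z[:13],z[13:]
    return np.concatenate([f(p),[(p[5]-.165)/.01],(proj("scene",cart(q,cl))+p[6:8]-cs).ravel(),(proj("side",cart(q,cl2))+p[8:10]-cd).ravel()])
s=least_squares(g,np.r_[np.load("p.npy"),585,167,215,.13],loss='soft_l1');p,q=s.x[:13],s.x[13:]
sd=np.sqrt(np.diag(np.linalg.inv(s.jac.T@s.jac)))
print("reader",p[:10],"cart",q,"sd",sd[[0,1,2,13,14,15,16]]);print(g(s.x)[-14:].reshape(-1,2))
W=head(p,A([[-29,0,0.]]))[0];R=(Ro.from_euler('z',p[2])*Ro.from_euler('y',-p[5])).as_matrix()
L=cart(q,A([[45,0,35.]]))[0];print("W",W,"L",L,"L in window",R.T@(L-W));
T=bot.state();print(T["tool_pos"],"label by kinematics",T["tool_pos"]+[46*.991,46*.13,13])
```

```text
reader [787.842 196.897   0.134 -32.306 272.477   0.163   0.657   2.697   0.682
   0.547] cart [582.018 168.418 218.336   0.127] sd [3.163 3.226 0.01  3.225 3.718 2.012 0.035]
[[-0.813 -0.566]
 [ 1.131 -1.594]
 [ 0.85   0.236]
 [-0.601  1.176]
 [-0.108  0.663]
 [ 0.179 -0.894]
 [ 0.016  1.062]]
W [727.467 188.768 267.763] L [624.115 173.814 256.398] L in window [-104.882   -1.029    5.761]
[585.422 167.426 239.285] label by kinematics [631.008 173.406 252.285]
```

The label sits at (-105, -1, +6) mm in the window frame, well inside tolerance. I'll make a small trim, settle and hand in.

{"method": "arm_command", "body": {"rows": [{"claw": 42, "dx": 2, "dy": 0, "dz": 2, "roll": 0}, {"claw": 42, "dx": 4, "dy": 0, "dz": 4, "roll": 0}, {"claw": 42, "dx": 4, "dy": 0, "dz": 4, "roll": 0}, {"claw": 42, "dx": 4, "dy": 0, "dz": 4, "roll": 0}, {"claw": 42, "dx": 4, "dy": 0, "dz": 4, "roll": 0}]}}

```text
time: 16.85
tool_pos: [589.4, 167.9, 235.3]
eef_rot: [0.998, 0.066, -0.0, 0.0]
contact_force: [0.4, -0.1, -6.7]
grip_width: 49.1
grip_force: 64.5
```

{"method": "arm_command", "body": {"rows": [{"claw": 42, "dx": 0, "dy": 0, "dz": 0, "roll": 0}, {"claw": 42, "dx": 0, "dy": 0, "dz": 0, "roll": 0}, {"claw": 42, "dx": 0, "dy": 0, "dz": 0, "roll": 0}, {"claw": 42, "dx": 0, "dy": 0, "dz": 0, "roll": 0}, {"claw": 42, "dx": 0, "dy": 0, "dz": 0, "roll": 0}]}}

```text
time: 17.35
tool_pos: [589.4, 167.9, 235.3]
eef_rot: [0.998, 0.066, 0.0, 0.0]
contact_force: [0.5, -0.1, -6.4]
grip_width: 49.5
grip_force: 64.5
```

```bash
python3 -c "
from plant import bot
s=bot.state();print(s['tool_pos'],s['grip_force'],s['dq']);print(bot.finish_job())"
```

```text
[589.41411544 167.92510954 235.33879074] 64.5199191570282 [-0.00010196 -0.00080342  0.00011452  0.00152885  0.00162252 -0.0008701 ]
the job is handed in; nothing more can be done
None
```

I handed the job in, verdict not shown, with the full carton (about 670 g, nearest the pink box) held still, label about 101 mm from the reader window, within about 2 mm of its middle and about 0.1 rad off square; one part-used carton was weighed and set back in the tray, and the other was not touched.

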